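# Set the bearing nut of a trailer hub and hold it for the split pin

## Task

I am setting the wheel bearings of the trailer hub that stands on the bench. Pull the top drawer of the parts cabinet out to its stop and leave it open so that I can reach the split pins, then turn the castle nut down the spindle until it bottoms out, back it off a quarter turn, and finish holding it there in the gripper while I fit the pin: do not let go of it at the end. Leave the other drawers shut and do not disturb anything else on the bench.

Things in the scene. Friction and masses are not known exactly. Their poses are not given: they have to be found in the camera images.
- axle: Trailer stub axle standing upright, its square flange bolted to a plank 38 mm thick that is fixed to the bench. Origin on the spindle's axis at bench level, z up. The plank runs from -100 to +200 mm in x and +-92 mm in y. The steel spindle, 24 mm across, ends 192 mm above the bench and carries the hub and, at its top, the nut. Rigid: it never moves.
- hub (a joint): Turn of the dark steel hub on the spindle, rad; any value will do. It turns freely on its bearings and does not turn the nut. Heights above the bench: flange, 140 mm across, top at 104 mm; four 12 mm wheel studs on a 102 mm circle, tips at 140 mm; round barrel, 60 mm across, top at 146 mm; above it only a 36 mm race and washer, under the nut.
- castle_nut: Castellated hexagon steel nut, already started on the spindle: 36 mm across flats, 41.6 mm across corners, hexagon 19 mm high, on it a crown 8 mm high and 35 mm across. Origin on the axis at its underside, z up; two flats face its +y and -y, the others every 60 degrees. Underside 158 mm above the bench when bottomed out; it rises 2 mm per turn. About 0.14 kg.
- castle_nut_grip (a point): On the nut's axis, 12 mm above its underside and 7 mm below the top of the hexagon: a good height for the middle of the grasp. The hub's barrel, wider than the nut, begins 24 mm below this point: fingertips stay above it. Axes as the nut's; free space around and above.
- nut_turn (a joint): Turn of the nut on its right-hand thread, rad. 0 = bottomed out hard on its washer (a rigid stop); grows as the nut is backed off, anticlockwise seen from above; 6.28 per full turn. It starts backed off by about a third to two thirds of a turn. About 0.1 N m of drag; the nut stays where it is left.
- cabinet: Grey parts cabinet of three drawers one above the other, 200 mm deep (x) x 280 mm wide (y) x 174 mm high, fixed to the bench. Origin at the centre of its underside; the drawers' fronts face its -x.
- cabinet_drawer0 (a joint): Opening of the TOP drawer, m: 0 shut, 0.134 at its stop, sliding along the cabinet's -x. It resists with 1 to 2 N and stays where it is left. It holds split pins, washers and small nuts.
- cabinet_drawer0_handle (a point): Middle of the top drawer's handle: a level steel bar 11 mm thick, 120 mm long along the cabinet's y, standing 35 mm out from the drawer's front (29 mm gap behind the bar), 33 mm below the cabinet's top. Axes as the cabinet's; moves with the drawer. Nothing is above it.
- cabinet_drawer1 (a joint): Opening of the middle drawer, m: stays shut.
- cabinet_drawer2 (a joint): Opening of the bottom drawer, m: stays shut.
- dust_cap: Bystander: the hub's domed steel grease cap, 54 mm across, 31 mm high, standing on the plank's far end.
- parts_dish: Bystander: round steel dish with wheel nuts, 110 mm across, 26 mm high; it may lie below the opened drawer.
- wrench: Bystander: steel open-ended wrench, 200 mm, lying on the bench.
- grease_tub: Bystander: white tub of grease, 96 mm across, 76 mm high.
- screw_jar: Bystander: clear jar with a steel lid, 68 mm across, 95 mm high.
- cleaner_can: Bystander: can, 66 mm across, 120 mm high.
- tape: Bystander: tape measure, 70 x 32 x 66 mm.
- spray_bottle: Bystander: spray bottle, 76 mm across, 222 mm high.

How it is judged:
By the outcome, as a careful person would: the job done as asked, in the order asked, and still so for the second after the job is handed in, while the arm keeps its last pose, push and grip.
It also fails if it takes over 67 s, if anything falls off the work surface, if the arm or the gripper's body presses on something with over 40 N, if the wrist force passes 120 N, or if a joint passes its speed limit or range.

## Robot

A 6-joint arm with a two-finger parallel gripper is mounted at the origin on the work surface. World frame = base frame: x ahead of the robot, y to its left, z up, the work surface at z = 0. Lengths are in m, angles in rad, forces in N, time in s.
With the tool pointing down it reaches from about 0.25 to 0.775 m from the base axis. Payload 4 kg.
Tool frame: the origin (TCP) lies midway between the tips of the shut fingers; the grasp point (between the pads) lies 19 mm behind it; z points along the fingers, y is the line along which they close (so a half turn about z gives the same grasp; the last joint's range is limited). The gripper opens to 94 mm and grips with 3 to 60 N. Pads are 16 mm wide; open, the fingers measure 119 mm over their backs; the gripper's body (75 mm by 177 mm) begins 78 mm behind the grasp point.
Start: joints at [-0.103, 0.087, 1.371, -0, 1.684, -0.103], TCP at [0.55, -0, 0.206] pointing down, gripper open.
Joint ranges: [-3.1, 3.1], [-0.76, 2.03], [0.27, 2.55], [-1.08, 4.22], [0.17, 2.65], [-2.57, 2.57]. Speed limits (rad/s): [2.79, 2.79, 3.14, 3.14, 3.14, 3.14].

## Interface

Orientations are given as [roll, pitch, yaw] about the fixed x, y, z axes, in that order (R = Rz(yaw) Ry(pitch) Rx(roll)).
In Python, from bench import get_obs, snapshot, close_job gives the robot as it stands. The module is installed in compiled form; this text tells all that it offers.
- The arm moves only by the tool drive_tool, never from a script. Its argument "commands" is a list of rows, each a list of 6 numbers: the shift along the tool's x, y, z in units of 0.04 m (1.0 is 0.04 m), then the turn, a rotation vector about the tool's x, y, z in units of 0.1 rad (1.0 is 0.1 rad). In form: [[dx, dy, dz, wx, wy, wz], ...]. A call has 1 to 20 rows; each row shifts and turns the commanded pose from where the row before left it, along the tool's axes as they then stand; what a row does not reach is not made up. A row lasts 1/8 s, in which the tool goes at most 62.5 mm and 10.7 degrees, less where a joint would pass 70% of its speed; a pose out of reach is approached as far as the arm can. A call with a number of a shift or a turn outside -1 to 1 is refused whole. A call with a gripper value outside its range is refused whole. "gripper" is the closure, from 0 (fully open) to 1 (shut), set as the call begins (left out, the last holds). The fingers move at their own pace and stop on an object; the grip force is fixed at half the most. Time passes only in rows, so rows that do not move let the fingers close. It gives the time, the measured TCP pose, the force, the opening and the grip force at its end, in the units of the state.
- get_obs(): the state, without advancing time (a new reading comes with each control period).
- snapshot(name): name is "scene" or "side" or "wrist"; returns a dict with "image" (400x640x3 uint8, blue, green, red), "range_z" (400x640 float32, m along the optical axis (not along the pixel's ray), 0 where there is no reading), "fx", "fy", "cx", "cy" (pixels), "rvec" (rotation vector, rad) and "tvec" (3), from world to camera coordinates, as OpenCV has them. Camera axes: x right, y down, z forward; pixel columns grow to the right and rows downward; lengths in m; the calibration is good to about 2 mm. A picture is of the moment at which its call begins.
- close_job(): hands the job in; it is judged then, once.
The state is a dict: "time": time; "joint_positions": joint angles; "qvel": joint speeds; "joint_torque": joint torques, N m; "tool_pos": TCP position; "ee_rot": TCP orientation; "wrist_force": force on the tool from outside, world axes, zero at the start; "wrist_torque": the same for the moment, N m; "width": finger opening in m; "finger_force": force on a finger pad.
Only numpy, scipy, OpenCV 4.12 (cv2) and the standard library are available. Lean on these libraries where they do the work, as an engineer would, in place of code of your own. Each camera call takes 0.05 s, during which the arm holds its last target. There are 200 camera calls.

## Working session

There is one attempt and no reset: what is moved stays moved. The work goes in short steps, Python scripts to look and compute and a tool call to move; the robot and the scene stay as the last step left them, time stands still between calls to the robot, and variables do not carry over. Pictures are saved under pics/ and viewed, at most 10 in all, crops included, and the job is handed in when it is done.

Besides the shell and the picture viewer there is one more tool, called after "Request:" by a JSON object that holds its "method" and its "body". drive_tool: Moves the arm, as the interface text tells. Its arguments: {"type":"object","properties":{"commands":{"type":"array"},"gripper":{"type":"number"}},"required":["commands"]}

```bash
mkdir -p pics; cat > h.py <<'E'
import numpy as np, cv2
from bench import get_obs, snapshot
def cloud(s):
    R=cv2.Rodrigues(np.array(s["rvec"],float))[0];t=np.array(s["tvec"],float).ravel()
    z=s["range_z"];v,u=np.mgrid[:z.shape[0],:z.shape[1]]
    P=np.stack([(u-s["cx"])/s["fx"]*z,(v-s["cy"])/s["fy"]*z,z],-1)
    W=(P-t)@R; W[z<=0]=np.nan
    return W
E
python3 - <<'E'
from h import *
for n in("scene","side"):
    s=snapshot(n);cv2.imwrite(f"pics/{n}.png",s["image"]);np.save(n+".npy",cloud(s));np.save(n+"_im.npy",s["image"])
o=get_obs();print(o["time"],o["tool_pos"],o["ee_rot"],o["width"])
E
```

```text
0.1 [5.49508683e-01 5.83165648e-05 2.04422141e-01] [-3.13958763e+00 -1.63345801e-04  1.57084370e+00] 0.094303404672694
```

View pics/scene.png

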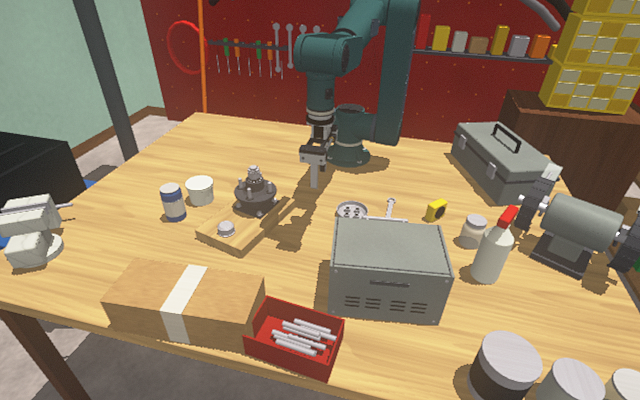

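View pics/side.png

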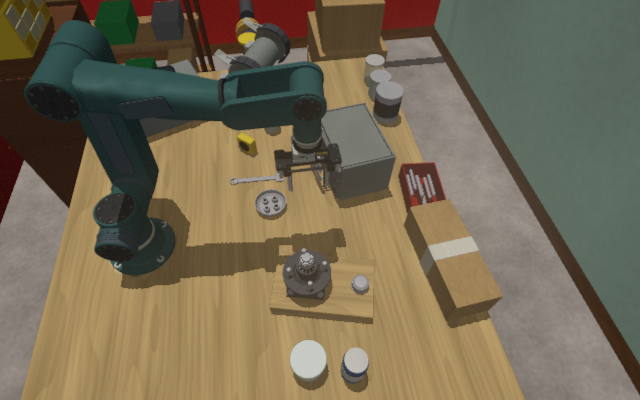

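The scene view shows the hub with nut around (255,180) and the cabinet at (390,260). In the side view the nut is at (307,257) and the cabinet top at (350,135), with the dish in front of the cabinet.

```bash
python3 - <<'E'
from h import *
for n in("scene","side"):
    W=np.load(n+".npy")
    def box(u0,u1,v0,v1,z0,z1):
        w=W[v0:v1,u0:u1].reshape(-1,3);return w[(w[:,2]>z0)&(w[:,2]<z1)]
    if n=="scene": c=box(325,455,212,300,.166,.182);h=box(225,285,160,225,.09,.11);p=box(190,300,190,260,.03,.045);t=box(225,285,150,200,.165,.2)
    else: c=box(322,395,100,200,.166,.182);h=box(270,340,240,310,.09,.11);p=box(265,380,255,325,.03,.045);t=box(285,330,240,275,.165,.2)
    for nm,q in(("cab",c),("plank",p),("flange",h)):
        r=cv2.minAreaRect((q[:,:2]*1000).astype(np.float32)); print(n,nm,len(q),q[:,2].mean().round(4),r)
        if nm=="cab":print(cv2.boxPoints(r).round())
    print(n,"nut",len(t),np.nanmin(t,0),np.nanmax(t,0),np.median(t,0)); 
    for z in np.arange(.165,.2,.004):
        q=t[(t[:,2]>z)&(t[:,2]<=z+.004)]; print(z.round(3),len(q),q.min(0).round(4) if len(q) else'',q.max(0).round(4) if len(q) else'')
E
```

```text
scene cab 6021 0.1717 ((744.8084716796875, 231.29409790039062), (189.906494140625, 280.48529052734375), 7.807095527648926)
[[632. 357.]
 [670.  79.]
 [858. 105.]
 [820. 383.]]
scene plank 2337 0.0361 ((541.8876342773438, -303.9927978515625), (337.0082092285156, 302.32196044921875), 75.00691223144531)
scene flange 541 0.102 ((517.8927612304688, -215.97769165039062), (129.92567443847656, 135.04737854003906), 23.428022384643555)
scene nut 118 [ 0.49930034 -0.23505901  0.16518607] [ 0.53231422 -0.19914797  0.19122975] [ 0.52097649 -0.21576176  0.18059215]
0.165 15 [ 0.5173 -0.2336  0.1652] [ 0.5317 -0.1991  0.1689]
0.169 12 [ 0.5147 -0.2329  0.169 ] [ 0.5307 -0.2008  0.1729]
0.173 21 [ 0.5037 -0.2351  0.1731] [ 0.5322 -0.2013  0.1769]
0.177 13 [ 0.5058 -0.2343  0.177 ] [ 0.5262 -0.2036  0.1808]
0.181 21 [ 0.4993 -0.2342  0.1815] [ 0.5323 -0.2027  0.185 ]
0.185 16 [ 0.5085 -0.2338  0.185 ] [ 0.5249 -0.203   0.189 ]
0.189 20 [ 0.5024 -0.2304  0.1891] [ 0.5234 -0.2112  0.1912]
0.193 0  
0.197 0  
side cab 3109 0.176 ((740.9099731445312, 228.98446655273438), (199.82286071777344, 285.41644287
[... 303 characters left out ...]
42188), 80.48694610595703)
side nut 180 [ 0.49326504 -0.24215586  0.16512624] [ 0.53072461 -0.20449672  0.19731939] [ 0.51203606 -0.22970079  0.18744562]
0.165 10 [ 0.4933 -0.2416  0.1651] [ 0.5277 -0.2269  0.1679]
0.169 6 [ 0.4958 -0.2414  0.1697] [ 0.5248 -0.2298  0.1716]
0.173 11 [ 0.4933 -0.2418  0.1733] [ 0.5275 -0.2261  0.177 ]
0.177 23 [ 0.494  -0.2422  0.1773] [ 0.5294 -0.2066  0.1809]
0.181 22 [ 0.4981 -0.2407  0.181 ] [ 0.5307 -0.2089  0.1848]
0.185 33 [ 0.4964 -0.2392  0.1852] [ 0.5297 -0.2045  0.1888]
0.189 45 [ 0.4974 -0.2383  0.1891] [ 0.527  -0.2059  0.193 ]
0.193 29 [ 0.5025 -0.2333  0.1931] [ 0.5222 -0.2111  0.1964]
0.197 1 [ 0.5216 -0.2232  0.1973] [ 0.5216 -0.2232  0.1973]
```

Request:
{"method": "drive_tool", "body": {"commands": [[0.66, 0.18, 0, 0, 0, 0], [0.66, 0.18, 0, 0, 0, 0], [0.66, 0.18, 0, 0, 0, 0], [0.66, 0.18, 0, 0, 0, 0], [0.66, 0.18, 0, 0, 0, 0], [0.66, 0.18, 0, 0, 0, 0], [0.66, 0.18, 0, 0, 0, 0], [0.66, 0.18, 0, 0, 0, 0], [0, 0, 0, 0, 0, -0.7], [0, 0, 0, 0, 0, -0.7], [0, 0, 0, 0, 0, 0], [0, 0, 0, 0, 0, 0]], "gripper": 0.65}}

```text
time: 1.6
tool_pos: [0.6075, 0.2111, 0.2051]
ee_rot: [-3.141, 0.0, 1.71]
wrist_force: [-0.2, -0.5, -0.2]
width: 0.0326
finger_force: 0.0
```

```bash
python3 - <<'E'
from h import *
s=snapshot("wrist");cv2.imwrite("pics/w1.png",s["image"]);W=cloud(s);np.save("w1.npy",W)
o=get_obs();print(o["tool_pos"],o["ee_rot"],o["width"])
a=W.reshape(-1,3)
c=np.array([.742,.230]);yw=np.radians(8.05);R=np.array([[np.cos(yw),-np.sin(yw)],[np.sin(yw),np.cos(yw)]])
L=(a[:,:2]-c)@R
m=(a[:,2]>.125)&(a[:,2]<.16)&(L[:,0]<-.112)&(L[:,0]>-.17)&(abs(L[:,1])<.09)
print(m.sum(),cv2.minAreaRect((a[m,:2]*1000).astype(np.float32)),np.percentile(a[m,2],[5,50,95]),np.percentile(L[m],[2,50,98],axis=0))
E
```

```text
[0.60751489 0.2110368  0.20523765] [-3.14115668e+00  9.26954623e-05  1.70983981e+00] 0.03313902152482992
3022 ((614.0740356445312, 211.3311767578125), (34.424415588378906, 129.13040161132812), 7.974471092224121) [0.14196891 0.14530616 0.14709575] [[-0.14601268 -0.05940951]
 [-0.13924506  0.00872474]
 [-0.11412104  0.06072002]]
```

View pics/w1.png

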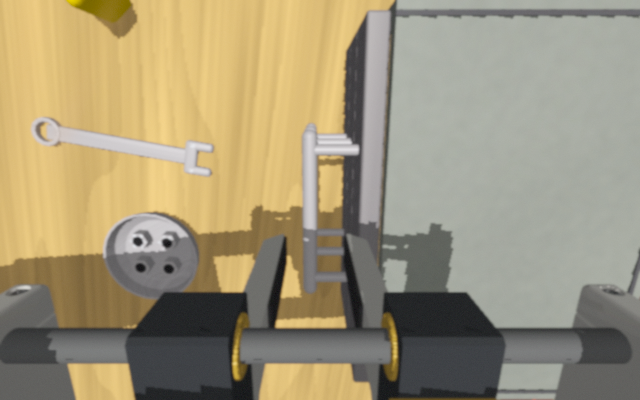

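The handle bar (px ~310, rows 130–290) lies between the fingers; I shift 5 mm outward, go down and close.

Request:
{"method": "drive_tool", "body": {"commands": [[0, -0.12, 0, 0, 0, 0], [0, 0, 0.5, 0, 0, 0], [0, 0, 0.5, 0, 0, 0], [0, 0, 0.5, 0, 0, 0], [0, 0, 0.5, 0, 0, 0], [0, 0, 0, 0, 0, 0]]}}

```text
time: 2.4
tool_pos: [0.6013, 0.2101, 0.1234]
ee_rot: [-3.137, 0.0, 1.711]
wrist_force: [-0.4, 0.5, -0.0]
width: 0.033
finger_force: 0.0
```

Request:
{"method": "drive_tool", "body": {"commands": [[0, 0, 0, 0, 0, 0], [0, 0, 0, 0, 0, 0], [0, 0, 0, 0, 0, 0], [0, 0, 0, 0, 0, 0]], "gripper": 1}}

```text
time: 2.9
tool_pos: [0.6033, 0.2106, 0.1268]
ee_rot: [3.14, -0.0, 1.711]
wrist_force: [-0.8, 1.2, 3.4]
width: 0.0102
finger_force: 30.0
```

Request:
{"method": "drive_tool", "body": {"commands": [[0, -0.15, 0, 0, 0, 0], [0, -0.3, 0, 0, 0, 0], [0, -0.4, 0, 0, 0, 0], [0, -0.4, 0, 0, 0, 0], [0, -0.4, 0, 0, 0, 0], [0, -0.4, 0, 0, 0, 0], [0, -0.4, 0, 0, 0, 0], [0, -0.3, 0, 0, 0, 0], [0, -0.2, 0, 0, 0, 0], [0, -0.1, 0, 0, 0, 0], [0, 0, 0, 0, 0, 0]]}}

```text
time: 4.28
tool_pos: [0.4814, 0.1936, 0.1268]
ee_rot: [3.14, -0.0, 1.711]
wrist_force: [-1.1, 0.0, 7.0]
width: 0.0099
finger_force: 30.0
```

Request:
{"method": "drive_tool", "body": {"commands": [[0, -0.08, 0, 0, 0, 0], [0, -0.08, 0, 0, 0, 0], [0, -0.08, 0, 0, 0, 0], [0, -0.08, 0, 0, 0, 0], [0, 0, 0, 0, 0, 0]]}}

```text
time: 4.9
tool_pos: [0.471, 0.1921, 0.1268]
ee_rot: [3.135, -0.001, 1.711]
wrist_force: [5.3, 0.5, 3.6]
width: 0.0097
finger_force: 30.0
```

Request:
{"method": "drive_tool", "body": {"commands": [[0, -0.06, 0, 0, 0, 0], [0, -0.06, 0, 0, 0, 0], [0, 0, 0, 0, 0, 0]]}}

```text
time: 5.28
tool_pos: [0.4711, 0.1921, 0.1269]
ee_rot: [3.124, -0.001, 1.71]
wrist_force: [17.2, 4.2, -2.8]
width: 0.0102
finger_force: 30.0
```

Request:
{"method": "drive_tool", "body": {"commands": [[0, 0.1, 0, 0, 0, 0], [0, 0, 0, 0, 0, 0]]}}

```text
time: 5.52
tool_pos: [0.471, 0.1921, 0.1268]
ee_rot: [3.134, -0.001, 1.711]
wrist_force: [6.9, 1.7, 4.0]
width: 0.0097
finger_force: 30.0
```

Request:
{"method": "drive_tool", "body": {"commands": [[0, 0, 0, 0, 0, 0], [0, 0, 0, 0, 0, 0], [0, 0, 0, 0, 0, 0], [0, 0, -0.5, 0, 0, 0], [0, 0, -0.8, 0, 0, 0], [0, 0, -0.8, 0, 0, 0], [0, 0, -0.8, 0, 0, 0], [0, 0, -0.5, 0, 0, 0], [0, 0, 0, 0, 0, 0]], "gripper": 0.65}}

```text
time: 6.65
tool_pos: [0.469, 0.1918, 0.2629]
ee_rot: [3.139, -0.0, 1.711]
wrist_force: [0.7, -0.7, 0.1]
width: 0.033
finger_force: 0.0
```

Request:
{"method": "drive_tool", "body": {"commands": [[-0.75, 0.09, 0, 0, 0, 0], [-0.75, 0.09, 0, 0, 0, 0], [-0.75, 0.09, 0, 0, 0, 0], [-0.75, 0.09, 0, 0, 0, 0], [-0.75, 0.09, 0, 0, 0, 0], [-0.75, 0.09, 0, 0, 0, 0], [-0.75, 0.09, 0, 0, 0, 0], [-0.75, 0.09, 0, 0, 0, 0], [-0.75, 0.09, 0, 0, 0, 0], [-0.75, 0.09, 0, 0, 0, 0], [-0.75, 0.09, 0, 0, 0, 0], [-0.75, 0.09, 0, 0, 0, 0], [-0.75, 0.09, 0, 0, 0, 0], [-0.75, 0.09, 0, 0, 0, 0]], "gripper": 0}}

```text
time: 8.4
tool_pos: [0.5765, -0.2178, 0.259]
ee_rot: [-3.138, -0.002, 1.711]
wrist_force: [0.5, 0.1, -1.0]
width: 0.094
finger_force: 0.0
```

Request:
{"method": "drive_tool", "body": {"commands": [[0, 0, 0, 0, 0, -1], [0, 0, 0, 0, 0, -1], [0, 0, 0, 0, 0, -1], [0, 0, 0, 0, 0, -1], [0, 0, 0, 0, 0, -1], [0, 0, 0, 0, 0, -1], [0, 0, 0, 0, 0, -1], [0, 0, 0, 0, 0, -1], [0, 0, 0, 0, 0, -1], [0, 0, 0, 0, 0, -1], [0, 0, 0, 0, 0, -1], [0, 0, 0, 0, 0, -1], [0, 0, 0, 0, 0, -1], [0, 0, 0, 0, 0, -1], [0, 0, 0, 0, 0, 0], [0, 0, 0, 0, 0, 0]]}}

```text
time: 10.4
tool_pos: [0.5767, -0.217, 0.2603]
ee_rot: [3.141, -0.002, 3.109]
wrist_force: [0.9, -0.6, 0.7]
width: 0.0939
finger_force: 0.0
```

```bash
python3 - <<'E'
from h import *
s=snapshot("wrist");cv2.imwrite("pics/w2.png",s["image"]);np.save("w2.npy",cloud(s));np.save("w2_im.npy",s["image"])
W=cloud(s)
o=get_obs();print(o["time"],o["tool_pos"],o["ee_rot"],o["joint_positions"],o["width"])
a=W.reshape(-1,3);d=np.hypot(a[:,0]-.515,a[:,1]+.22)
for z0,z1 in((.15,.174),(.174,.184),(.184,.2)):
    m=(d<.04)&(a[:,2]>z0)&(a[:,2]<z1);print(z0,m.sum(),a[m].min(0),a[m].max(0), cv2.minAreaRect((a[m,:2]*1000).astype(np.float32)))
s=snapshot("side");W=cloud(s).reshape(-1,3);cv2.imwrite("pics/s2.png",s["image"])
E
```

```text
10.45 [ 0.57682657 -0.21713436  0.26066407] [ 3.14102024e+00 -1.23443211e-03  3.10966053e+00] [-4.51995897e-01  2.35693239e-01  1.09289976e+00  1.98069335e-05
  1.81436021e+00 -1.99085499e+00] 0.09436902601618256
0.15 3 [ 0.50440108 -0.22911929  0.15008974] [ 0.53204404 -0.20350992  0.15036775] ((518.4025268554688, -216.120361328125), (0.5295639038085938, 37.682491302490234), 47.186885833740234)
0.174 387 [ 0.49128805 -0.24276354  0.17627635] [ 0.53067625 -0.20323721  0.18338496] ((510.94891357421875, -222.90963745117188), (35.973548889160156, 40.6705322265625), 46.12846374511719)
0.184 1578 [ 0.49361882 -0.24069474  0.18406009] [ 0.52861523 -0.20570603  0.19396242] ((511.0351867675781, -222.93557739257812), (34.560340881347656, 34.254329681396484), 76.63697814941406)
```

View pics/w2.png

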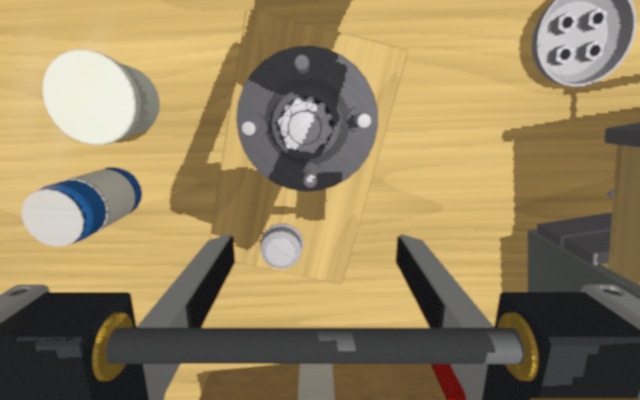

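View pics/s2.png

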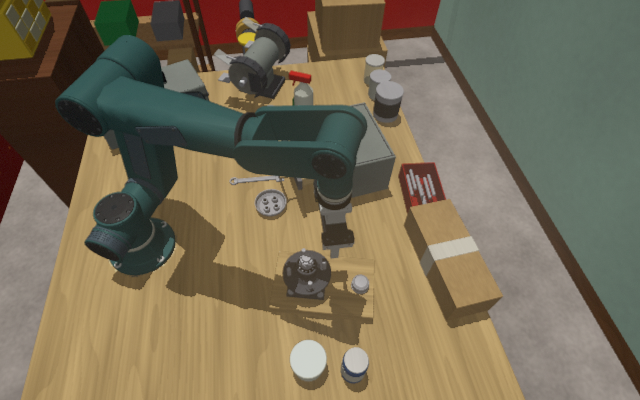

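The wrist view shows the nut at about (303,125), its hexagon centred at (0.511, -0.223) with flats' normals near 46°, so I grasp at yaw 196°. The drawer cannot be judged in the side view, because the arm hides it.

Request:
{"method": "drive_tool", "body": {"commands": [[0.41, -0.05, 0, 0, 0, 0], [0.41, -0.05, 0, 0, 0, 0], [0.41, -0.05, 0, 0, 0, 0], [0.41, -0.05, 0, 0, 0, 0], [0, 0, 0, 0, 0, -0.8], [0, 0, 0, 0, 0, -0.8], [0, 0, 0, 0, 0, -0.8], [0, 0, 0, 0, 0, -0.7], [0, 0, 0.5, 0, 0, 0], [0, 0, 0.3, 0, 0, 0], [0, 0, 0, 0, 0, 0], [0, 0, 0, 0, 0, 0]]}}

```text
time: 12.0
tool_pos: [0.5114, -0.2233, 0.2301]
ee_rot: [-3.141, 0.001, -2.862]
wrist_force: [0.8, -0.2, -0.6]
width: 0.0939
finger_force: 0.0
```

```bash
python3 - <<'E'
from h import *
o=get_obs();print(o["time"],o["tool_pos"],o["ee_rot"],o["joint_positions"],o["wrist_torque"])
y=o["ee_rot"][2];d=np.array([.511,-.223])-o["tool_pos"][:2]
print("dx,dy,dz units",(d@[np.cos(y),np.sin(y)])/.04,(d@[np.sin(y),-np.cos(y)])/.04,(o["tool_pos"][2]-.154)/.04,"yaw err unit",-((np.radians(196)-y+np.pi)%(2*np.pi)-np.pi)/.1)
E
```

```text
12.0 [ 0.51143693 -0.2233363   0.23007316] [-3.14096251e+00  6.59141591e-04 -2.86247567e+00] [-5.13337186e-01  1.01223055e-01  1.30723197e+00  2.72931853e-05
  1.73222613e+00 -2.36324589e+00] [ 0.05890672 -0.03660003  0.01308593]
dx,dy,dz units 0.008184210982906968 0.011091605819884862 1.9018290460207914 yaw err unit -0.0013569886531605846
```

Request:
{"method": "drive_tool", "body": {"commands": [[0, 0, 0.5, 0, 0, 0], [0, 0, 0.6, 0, 0, 0], [0, 0, 0.5, 0, 0, 0], [0, 0, 0.3, 0, 0, 0], [0, 0, 0, 0, 0, 0]]}}

```text
time: 12.62
tool_pos: [0.5111, -0.2231, 0.1531]
ee_rot: [3.141, -0.001, -2.862]
wrist_force: [-0.2, 0.2, 0.2]
width: 0.0939
finger_force: 0.0
```

Request:
{"method": "drive_tool", "body": {"commands": [[0, 0, 0, 0, 0, 0], [0, 0, 0, 0, 0, 0], [0, 0, 0, 0, 0, 0], [0, 0, 0, 0, 0, 0], [0, 0, 0, 0, 0, 0], [0, 0, 0, 0, 0, 0]], "gripper": 1}}

```text
time: 13.38
tool_pos: [0.5113, -0.2232, 0.1535]
ee_rot: [-3.142, 0.0, -2.862]
wrist_force: [0.2, 0.5, 0.2]
width: 0.0376
finger_force: 0.0
```

```bash
cat > st.py <<'E'
from h import *
o=get_obs();print(o["time"],o["tool_pos"].round(4),np.degrees(o["ee_rot"]).round(2),"q6",o["joint_positions"][5].round(3),"F",o["wrist_force"].round(1),"T",o["wrist_torque"].round(3),o["width"],o["finger_force"])
E
python3 st.py
```

```text
13.375 [ 0.5113 -0.2232  0.1535] [-180.    0. -164.] q6 -2.363 F [0.2 0.5 0.2] T [ 0.083 -0.08  -0.062] 0.03758712690736694 0.0
```

Still closing; wait, then turn clockwise.

Request:
{"method": "drive_tool", "body": {"commands": [[0, 0, 0, 0, 0, 0], [0, 0, 0, 0, 0, 0], [0, 0, 0, 0, 0, 0]]}}

```text
time: 13.75
tool_pos: [0.5112, -0.2229, 0.1534]
ee_rot: [3.141, -0.0, -2.862]
wrist_force: [-0.2, 2.3, 1.1]
width: 0.0357
finger_force: 30.0
```

```bash
python3 st.py
```

```text
13.75 [ 0.5112 -0.2229  0.1534] [ 179.96   -0.   -163.99] q6 -2.363 F [-0.2  2.3  1.1] T [ 0.366  0.019 -0.059] 0.035731131565679024 30.000120657496154
```

Request:
{"method": "drive_tool", "body": {"commands": [[0, 0, 0.0006, 0, 0, 0.5], [0, 0, 0.0006, 0, 0, 0.8], [0, 0, 0.0006, 0, 0, 0.8], [0, 0, 0.0006, 0, 0, 0.8], [0, 0, 0.0006, 0, 0, 0.8], [0, 0, 0.0006, 0, 0, 0.8], [0, 0, 0.0006, 0, 0, 0.8], [0, 0, 0.0006, 0, 0, 0.8], [0, 0, 0.0006, 0, 0, 0.8], [0, 0, 0.0006, 0, 0, 0.8], [0, 0, 0.0006, 0, 0, 0.8], [0, 0, 0.0006, 0, 0, 0.8], [0, 0, 0.0006, 0, 0, 0.8], [0, 0, 0.0006, 0, 0, 0.8], [0, 0, 0.0006, 0, 0, 0.8], [0, 0, 0.0006, 0, 0, 0.8], [0, 0, 0.0006, 0, 0, 0.6]]}}

```text
time: 15.88
tool_pos: [0.5114, -0.2225, 0.1531]
ee_rot: [3.141, -0.001, 2.11]
wrist_force: [-0.1, 2.4, 1.2]
width: 0.0358
finger_force: 30.0
```

```bash
python3 st.py
```

```text
15.875 [ 0.5114 -0.2225  0.1531] [ 1.7996e+02 -6.0000e-02  1.2087e+02] q6 -1.052 F [-0.1  2.4  1.2] T [0.452 0.039 0.139] 0.03575889033619122 30.00293657183647
```

Request:
{"method": "drive_tool", "body": {"commands": [[0, 0, 0.0006, 0, 0, 0.7], [0, 0, 0.0006, 0, 0, 0.7], [0, 0, 0.0006, 0, 0, 0.7], [0, 0, 0.0006, 0, 0, 0.7], [0, 0, 0.0006, 0, 0, 0.7], [0, 0, 0.0006, 0, 0, 0.7], [0, 0, 0.0006, 0, 0, 0.7], [0, 0, 0.0006, 0, 0, 0.7]]}}

```text
time: 16.88
tool_pos: [0.5116, -0.2225, 0.1529]
ee_rot: [3.141, -0.001, 1.549]
wrist_force: [-0.3, 2.1, 0.2]
width: 0.0356
finger_force: 30.0
```

```bash
python3 st.py
```

```text
16.875 [ 0.5116 -0.2225  0.1529] [ 1.7997e+02 -8.0000e-02  8.8770e+01] q6 -0.491 F [-0.3  2.1  0.2] T [ 0.42  -0.03   0.109] 0.03557774006868272 30.002669049426913
```

Request:
{"method": "drive_tool", "body": {"commands": [[0, 0, 0.0005, 0, 0, 0.6], [0, 0, 0.0005, 0, 0, 0.6], [0, 0, 0.0005, 0, 0, 0.6]]}}

```text
time: 17.25
tool_pos: [0.5116, -0.2225, 0.1528]
ee_rot: [3.141, -0.001, 1.37]
wrist_force: [-0.7, 2.4, 0.1]
width: 0.0359
finger_force: 30.0
```

```bash
python3 st.py
```

```text
17.25 [ 0.5116 -0.2225  0.1528] [ 1.7998e+02 -8.0000e-02  7.8480e+01] q6 -0.312 F [-0.7  2.4  0.1] T [ 0.433 -0.002  0.146] 0.03590674079613501 30.002840515226126
```

Request:
{"method": "drive_tool", "body": {"commands": [[0, 0, 0.0005, 0, 0, 0.6], [0, 0, 0.0005, 0, 0, 0.6], [0, 0, 0.0005, 0, 0, 0.6]]}}

```text
time: 17.62
tool_pos: [0.5117, -0.2225, 0.1528]
ee_rot: [3.141, -0.001, 1.19]
wrist_force: [0.0, 3.0, 1.0]
width: 0.0359
finger_force: 30.0
```

```bash
python3 st.py
```

```text
17.625 [ 0.5117 -0.2225  0.1528] [ 1.7998e+02 -8.0000e-02  6.8170e+01] q6 -0.132 F [0. 3. 1.] T [ 0.426 -0.021  0.186] 0.035882407418608875 30.00282417051494
```

Request:
{"method": "drive_tool", "body": {"commands": [[0, 0, 0.0005, 0, 0, 0.6], [0, 0, 0.0005, 0, 0, 0.6], [0, 0, 0.0005, 0, 0, 0.6]]}}

```text
time: 18.0
tool_pos: [0.5117, -0.2225, 0.1527]
ee_rot: [3.141, -0.001, 1.01]
wrist_force: [0.6, 2.3, -0.9]
width: 0.036
finger_force: 30.0
```

```bash
python3 st.py
```

```text
18.0 [ 0.5117 -0.2225  0.1527] [ 1.7999e+02 -9.0000e-02  5.7850e+01] q6 0.048 F [ 0.6  2.3 -0.9] T [ 0.433 -0.045  0.118] 0.03595549813011146 30.00276326201856
```

Request:
{"method": "drive_tool", "body": {"commands": [[0, 0, 0.0005, 0, 0, 0.6], [0, 0, 0.0005, 0, 0, 0.6], [0, 0, 0.0005, 0, 0, 0.6]]}}

```text
time: 18.38
tool_pos: [0.5118, -0.2226, 0.1527]
ee_rot: [3.142, -0.002, 0.83]
wrist_force: [-0.0, 2.1, -0.6]
width: 0.0358
finger_force: 30.0
```

```bash
python3 st.py
```

```text
18.375 [ 0.5118 -0.2226  0.1527] [ 1.800e+02 -9.000e-02  4.754e+01] q6 0.228 F [-0.   2.1 -0.6] T [ 0.363 -0.068  0.121] 0.03582345840052681 30.00281983986497
```

Request:
{"method": "drive_tool", "body": {"commands": [[0, 0, 0.0005, 0, 0, 0.6], [0, 0, 0.0005, 0, 0, 0.6], [0, 0, 0.0005, 0, 0, 0.6]]}}

```text
time: 18.75
tool_pos: [0.5118, -0.2226, 0.1526]
ee_rot: [-3.142, -0.002, 0.65]
wrist_force: [-0.0, 2.8, -0.5]
width: 0.0358
finger_force: 30.0
```

```bash
python3 st.py
```

```text
18.75 [ 0.5118 -0.2226  0.1526] [-1.7999e+02 -9.0000e-02  3.7230e+01] q6 0.408 F [-0.   2.8 -0.5] T [ 0.406 -0.116  0.136] 0.03579026859346767 30.002821823582053
```

Request:
{"method": "drive_tool", "body": {"commands": [[0, 0, 0.0005, 0, 0, 0.6], [0, 0, 0.0005, 0, 0, 0.6], [0, 0, 0.0005, 0, 0, 0.6]]}}

```text
time: 19.12
tool_pos: [0.5119, -0.2227, 0.1526]
ee_rot: [-3.141, -0.002, 0.47]
wrist_force: [0.9, 2.0, 0.5]
width: 0.0357
finger_force: 30.0
```

```bash
python3 st.py
```

```text
19.125 [ 0.5119 -0.2227  0.1526] [-1.7999e+02 -9.0000e-02  2.6910e+01] q6 0.588 F [0.9 2.  0.5] T [ 0.402 -0.134  0.131] 0.03568360496273259 30.002750772982836
```

Request:
{"method": "drive_tool", "body": {"commands": [[0, 0, 0.0005, 0, 0, 0.6], [0, 0, 0.0005, 0, 0, 0.6], [0, 0, 0.0005, 0, 0, 0.6]]}}

```text
time: 19.5
tool_pos: [0.5119, -0.2227, 0.1525]
ee_rot: [-3.141, -0.001, 0.29]
wrist_force: [1.4, 1.9, -0.2]
width: 0.0358
finger_force: 30.0
```

```bash
python3 st.py
```

```text
19.5 [ 0.5119 -0.2227  0.1525] [-1.7998e+02 -8.0000e-02  1.6600e+01] q6 0.768 F [ 1.4  1.9 -0.2] T [ 0.371 -0.04   0.097] 0.035767972824782224 30.00281112268567
```

Request:
{"method": "drive_tool", "body": {"commands": [[0, 0, 0.0005, 0, 0, 0.6], [0, 0, 0.0005, 0, 0, 0.6], [0, 0, 0.0005, 0, 0, 0.6]]}}

```text
time: 19.88
tool_pos: [0.5119, -0.2228, 0.1525]
ee_rot: [-3.141, -0.001, 0.11]
wrist_force: [1.0, 2.3, 0.7]
width: 0.0359
finger_force: 30.0
```

```bash
python3 st.py
```

```text
19.875 [ 0.5119 -0.2228  0.1525] [-1.7997e+02 -8.0000e-02  6.2800e+00] q6 0.948 F [1.  2.3 0.7] T [ 0.408 -0.055  0.108] 0.035852091571809054 30.00271319411695
```

Request:
{"method": "drive_tool", "body": {"commands": [[0, 0, 0.0005, 0, 0, 0.6], [0, 0, 0.0005, 0, 0, 0.6], [0, 0, 0.0005, 0, 0, 0.6]]}}

```text
time: 20.25
tool_pos: [0.5119, -0.2229, 0.1524]
ee_rot: [-3.141, -0.001, -0.07]
wrist_force: [0.9, 2.0, -0.0]
width: 0.0355
finger_force: 30.0
```

```bash
python3 st.py
```

```text
20.25 [ 0.5119 -0.2229  0.1524] [-1.7996e+02 -7.0000e-02 -4.0300e+00] q6 1.128 F [ 0.9  2.  -0. ] T [ 0.34  -0.048  0.115] 0.035533758425960134 30.002730768173933
```

Request:
{"method": "drive_tool", "body": {"commands": [[0, 0, 0.0005, 0, 0, 0.6], [0, 0, 0.0005, 0, 0, 0.6], [0, 0, 0.0005, 0, 0, 0.6]]}}

```text
time: 20.62
tool_pos: [0.5119, -0.2229, 0.1523]
ee_rot: [-3.141, -0.001, -0.25]
wrist_force: [1.0, 1.1, 0.0]
width: 0.0359
finger_force: 30.0
```

```bash
python3 st.py
```

```text
20.625 [ 0.5119 -0.2229  0.1523] [-1.7996e+02 -7.0000e-02 -1.4350e+01] q6 1.308 F [1.  1.1 0. ] T [ 0.381 -0.053  0.108] 0.03589647736207047 30.00273465178907
```

Request:
{"method": "drive_tool", "body": {"commands": [[0, 0, 0.0005, 0, 0, 0.6], [0, 0, 0.0005, 0, 0, 0.6], [0, 0, 0.0005, 0, 0, 0.6]]}}

```text
time: 21.0
tool_pos: [0.5117, -0.2229, 0.1525]
ee_rot: [-3.141, -0.001, -0.427]
wrist_force: [-1.1, 1.5, 1.4]
width: 0.0372
finger_force: 35.7
```

```bash
python3 st.py
```

```text
21.0 [ 0.5117 -0.2229  0.1525] [-1.7999e+02 -4.0000e-02 -2.4450e+01] q6 1.485 F [-1.1  1.5  1.4] T [0.348 0.443 1.441] 0.037220875648104154 35.69747895933688
```

Bottomed: torque 1.44 N m and the width rose to 37.2 mm, meaning about 5° of slip over the flats. I ease back to find the true stop angle.

Request:
{"method": "drive_tool", "body": {"commands": [[0, 0, 0, 0, 0, -0.5], [0, 0, 0, 0, 0, 0]]}}

```text
time: 21.25
tool_pos: [0.5115, -0.2229, 0.1524]
ee_rot: [-3.141, -0.0, -0.379]
wrist_force: [-0.1, 2.7, 1.7]
width: 0.0365
finger_force: 29.8
```

```bash
python3 st.py
```

```text
21.25 [ 0.5115 -0.2229  0.1524] [-1.7997e+02 -2.0000e-02 -2.1710e+01] q6 1.437 F [-0.1  2.7  1.7] T [0.454 0.13  0.305] 0.03654571594646465 29.825000460259616
```

Request:
{"method": "drive_tool", "body": {"commands": [[0, 0, 0, 0, 0, -0.3], [0, 0, 0, 0, 0, 0]]}}

```text
time: 21.5
tool_pos: [0.5115, -0.2229, 0.1524]
ee_rot: [-3.141, -0.0, -0.349]
wrist_force: [0.0, 2.8, 1.5]
width: 0.0366
finger_force: 28.5
```

```bash
python3 st.py
```

```text
21.5 [ 0.5115 -0.2229  0.1524] [-1.7995e+02 -2.0000e-02 -2.0020e+01] q6 1.407 F [0.  2.8 1.5] T [ 0.62   0.042 -0.037] 0.03664257167320662 28.54111339431256
```

Request:
{"method": "drive_tool", "body": {"commands": [[0, 0, -0.0006, 0, 0, -0.5], [0, 0, -0.0006, 0, 0, -0.8], [0, 0, -0.0006, 0, 0, -0.8], [0, 0, -0.0006, 0, 0, -0.8], [0, 0, -0.0006, 0, 0, -0.8], [0, 0, -0.0006, 0, 0, -0.8], [0, 0, -0.0006, 0, 0, -0.8], [0, 0, -0.0006, 0, 0, -0.8], [0, 0, -0.0006, 0, 0, -0.8], [0, 0, -0.0006, 0, 0, -0.8], [0, 0, -0.0006, 0, 0, -0.8], [0, 0, -0.0006, 0, 0, -0.8], [0, 0, -0.0006, 0, 0, -0.8], [0, 0, -0.0006, 0, 0, -0.8], [0, 0, -0.0006, 0, 0, -0.8], [0, 0, -0.0006, 0, 0, -0.8], [0, 0, -0.0006, 0, 0, -0.8], [0, 0, -0.0006, 0, 0, -0.8], [0, 0, -0.0006, 0, 0, -0.8], [0, 0, 0, 0, 0, 0]]}}

```text
time: 24.0
tool_pos: [0.5115, -0.2229, 0.1529]
ee_rot: [3.141, -0.001, 1.14]
wrist_force: [1.5, 4.0, 3.3]
width: 0.0369
finger_force: 29.0
```

```bash
python3 st.py
```

```text
24.0 [ 0.5115 -0.2229  0.1529] [ 1.7998e+02 -5.0000e-02  6.5310e+01] q6 -0.082 F [1.5 4.  3.3] T [ 0.68  -0.112  0.08 ] 0.036933774171863554 28.95114965736866
```

Width 36.9 says the pads still sit about 3° off the flats; I go to yaw 71° (stop at about -19°, plus 90°) and re-grip to align.

Request:
{"method": "drive_tool", "body": {"commands": [[0, 0, 0, 0, 0, -0.5], [0, 0, 0, 0, 0, -0.5], [0, 0, 0, 0, 0, 0]]}}

```text
time: 24.38
tool_pos: [0.5115, -0.223, 0.1529]
ee_rot: [3.141, -0.001, 1.239]
wrist_force: [0.4, 3.3, 1.7]
width: 0.0371
finger_force: 28.7
```

```bash
python3 st.py
```

```text
24.375 [ 0.5115 -0.223   0.1529] [ 1.7997e+02 -4.0000e-02  7.1000e+01] q6 -0.182 F [0.4 3.3 1.7] T [ 0.737 -0.095 -0.014] 0.037051165403585454 28.708507628180087
```

Request:
{"method": "drive_tool", "body": {"commands": [[0, 0, 0, 0, 0, 0], [0, 0, 0, 0, 0, 0], [0, 0, 0, 0, 0, 0]], "gripper": 0.45}}

```text
time: 24.75
tool_pos: [0.5111, -0.2237, 0.1524]
ee_rot: [-3.141, 0.001, 1.24]
wrist_force: [-0.4, 0.0, 0.4]
width: 0.0513
finger_force: 0.0
```

Request:
{"method": "drive_tool", "body": {"commands": [[0, 0, 0, 0, 0, 0], [0, 0, 0, 0, 0, 0], [0, 0, 0, 0, 0, 0], [0, 0, 0, 0, 0, 0], [0, 0, 0, 0, 0, 0], [0, 0, 0, 0, 0, 0], [0, 0, 0, 0, 0, 0], [0, 0, 0, 0, 0, 0]], "gripper": 1}}

```text
time: 25.75
tool_pos: [0.5114, -0.2234, 0.1527]
ee_rot: [3.141, 0.0, 1.241]
wrist_force: [1.1, -1.4, -1.9]
width: 0.0368
finger_force: 29.4
```

```bash
python3 st.py
```

```text
25.75 [ 0.5114 -0.2234  0.1527] [1.7997e+02 1.0000e-02 7.1090e+01] q6 -0.183 F [ 1.1 -1.4 -1.9] T [-0.287 -0.185  0.022] 0.03675111170329456 29.39403018448502
```

Request:
{"method": "drive_tool", "body": {"commands": [[0, 0, 0, 0, 0, 0], [0, 0, 0, 0, 0, 0], [0, 0, 0, 0, 0, 0], [0, 0, 0, 0, 0, -0.6], [0, 0, 0, 0, 0, 0]], "gripper": 0.45}}

```text
time: 26.38
tool_pos: [0.5112, -0.2231, 0.1527]
ee_rot: [-3.141, -0.0, 1.3]
wrist_force: [-1.1, 0.8, 0.0]
width: 0.0516
finger_force: 0.0
```

Request:
{"method": "drive_tool", "body": {"commands": [[0, 0, 0, 0, 0, 0], [0, 0, 0, 0, 0, 0], [0, 0, 0, 0, 0, 0], [0, 0, 0, 0, 0, 0], [0, 0, 0, 0, 0, 0], [0, 0, 0, 0, 0, 0], [0, 0, 0, 0, 0, 0], [0, 0, 0, 0, 0, 0]], "gripper": 1}}

```text
time: 27.38
tool_pos: [0.5114, -0.2233, 0.1528]
ee_rot: [3.141, 0.0, 1.301]
wrist_force: [1.9, 0.0, -0.3]
width: 0.0361
finger_force: 29.8
```

```bash
python3 st.py
```

```text
27.375 [ 0.5114 -0.2233  0.1528] [179.97   0.    74.53] q6 -0.243 F [ 1.9  0.  -0.3] T [-0.042 -0.135  0.041] 0.03613261386749649 29.787925032433122
```

Request:
{"method": "drive_tool", "body": {"commands": [[0, 0, 0, 0, 0, 0.3], [0, 0, 0, 0, 0, 0], [0, 0, 0, 0, 0, 0]]}}

```text
time: 27.75
tool_pos: [0.5114, -0.2232, 0.1527]
ee_rot: [3.141, -0.0, 1.271]
wrist_force: [1.9, 0.3, -0.1]
width: 0.036
finger_force: 29.8
```

```bash
python3 st.py; python3 - <<'E'
from h import *
s=snapshot("side");cv2.imwrite("pics/s3.png",s["image"])
E
```

```text
27.75 [ 0.5114 -0.2232  0.1527] [179.98  -0.    72.81] q6 -0.213 F [ 1.9  0.3 -0.1] T [-0.108 -0.235  0.012] 0.035960776862710354 29.778804858215153
```

View pics/s3.png

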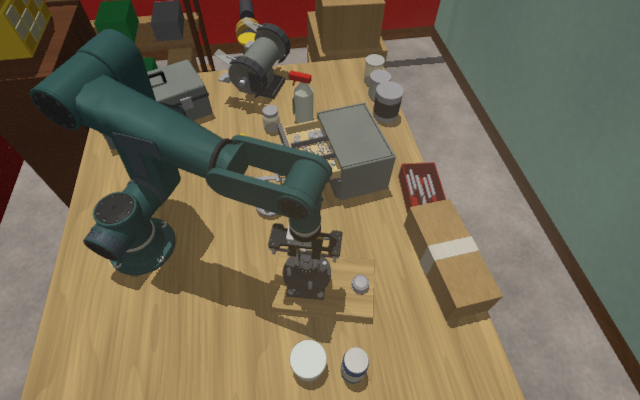

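The drawer stands open at about (308,148), the nut is gripped at (307,265), and the bystanders I can see are in place.

```bash
python3 -c "from bench import close_job; print(close_job())"
```

```text
the job is handed in; nothing more can be done
None
```

The top drawer is open to its stop, and the castle nut was bottomed out, backed off a quarter turn (about 90°, good to roughly 3°) and is still held in the gripper; the job is handed in.

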